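Third hand at the shaker: hold the clamp bar on a tube rack

TASK

Square the yellow tube rack into its corner of the shaker platform, one end against the dark end stop and its long side flat along the grey sprung back bar, then push the loose black clamp bar with the blue ends up against the rack's near side until the back bar's springs are pressed in about half-way (some 10 N; never down to their stops). Finish while still holding it pressed steadily like that, so that a colleague can tighten the two knobs: do not let go or back off at the end. Keep the rack upright, and leave the two dishes and the amber bottle where they are.

Things in the scene. Friction and masses are not known exactly. Their poses are not given: they have to be found in the camera images.
- shaker: White orbital shaker, fixed on the bench, turned up to 0.22 rad. Origin on the bench under the centre of its platform; its x axis points over the platform from the clamp bar to the back bar (roughly away from the robot), y along the bars, z up. The flat platform is 330 mm (x) by 350 mm (y), its top 115 mm above the bench.
- end_stop: Dark steel angle screwed to the platform near its -y side, same axes as the shaker; 50 mm long (x), 42 mm high. Origin on the platform at the foot of the middle of its contact face; the face looks to +y (towards the rack), the metal lies on the -y side.
- rack: Yellow grid tube rack, loose on the platform, 100 mm (x) by 220 mm (y) by 65 mm high, about 0.3 kg; origin at the centre of its underside. Seven capped tubes belong to it, 109 mm high from its underside, all over 45 mm from its near (-x) side and over 95 mm from its +y end.
- rack_center (a point): Centre of the rack, half-way up (32.5 mm above its underside), axes as the rack's. The rack starts 10 to 60 mm short of the end stop and of the back bar, turned up to 0.12 rad from square; it slides on the platform with about 1 N.
- clamp_bar_mid (a point): Clamp bar: black rubber-sleeved round bar, 16 mm thick, along y between two blue carriages (34 mm in x, 28 mm in y, centred 157 mm either side), each with a black knob rising to 36 mm above the bar's axis. Origin mid-bar on its axis, 36 mm above the platform; axes as the shaker's. Push it from its -x side; the free bar there is 280 mm long.
- clamp_bar (a joint): Travel of the clamp bar along the shaker's x (m): at 0 its axis is at x = -93 mm in the shaker's frame; it grows towards the rack, up to 0.125. Guided square by two rails 14 mm high, 22 mm wide at y = -157 and +157 mm. Knobs slack: it slides with about 1 N and does not hold by itself.
- back_bar_mid (a point): Sprung back bar: grey round bar, 16 mm thick, 270 mm long, along y beyond the rack, axis 36 mm above the platform; origin on its axis at mid-length. At rest its axis is at x = +123 mm in the shaker's frame, so its rack-side face is at x = +115 mm.
- back_bar (a joint): How far the back bar is pushed in against its springs, along the shaker's x (m): 0 at rest, end of travel 0.014. The springs give 1.5 N per mm (10 N at 0.0067). Friction of rack and clamp bar takes 2 to 4 N more at the robot's end.
- dish_red: Bystander: closed petri dish with red medium, 93 mm in diameter, 15 mm high, on the bench at the +y side of the shaker; origin at the centre of its underside.
- dish_dark: Bystander: closed petri dish with dark brown medium, same size, beside the other one.
- reagent: Bystander: amber bottle, 60 mm in diameter, 130 mm high, on the bench at the -y side of the shaker; origin at the centre of its underside.

How it is judged:
By the outcome, as a careful person would: the job done as asked, in the order asked, and still so for the second after the job is handed in, while the arm keeps its last pose, push and grip.
It also fails if it takes over 59 s, if anything falls off the work surface, if the arm or the gripper's body presses on something with over 40 N, if the wrist force passes 120 N, or if a joint passes its speed limit or range.

ROBOT

A 6-joint arm with a two-finger parallel gripper is mounted at the origin on the work surface. World frame = base frame: x ahead of the robot, y to its left, z up, the work surface at z = 0. Lengths are in m, angles in rad, forces in N, time in s.
With the tool pointing down it reaches from about 0.3 to 0.875 m from the base axis. Payload 6.4 kg.
Tool frame: the origin (TCP) lies midway between the tips of the shut fingers; the grasp point (between the pads) lies 19 mm behind it; z points along the fingers, y is the direction in which the jaws open and shut (so a half turn about z gives the same grasp; the last joint's range is limited). The gripper opens to 85 mm and grips with 20 to 120 N. Pads are 22 mm wide; open, the fingers measure 114 mm over their backs; the gripper's body (76 mm by 85 mm) begins 54 mm behind the grasp point. The pads swing forward as they close: fully open they stand 13 mm farther back than shut.
Start: joints at [-1.524, 0.181, 1.607, -0, 1.354, -0.206], TCP at [0.144, -0.557, 0.231] pointing down, gripper open.
Joint ranges: [-2.99, 2.99], [-0.89, 2.07], [0.3, 2.58], [-1.14, 4.28], [0, 2.63], [-3.12, 3.12]. Speed limits (rad/s): [2.57, 2.57, 3.01, 3.14, 3.14, 3.14].

INTERFACE

Orientations are given as a unit quaternion [w, x, y, z].
In Python, from bench import ctrl gives the robot as it stands. The module is installed in compiled form; this text tells all that it offers.
- The arm moves only by the tool arm_command, never from a script. Its argument "plan" is one flat list of numbers, 4 for each row, row after row: the shift along the tool's x, y, z in mm, then the turn about the tool's z in rad. A call has 1 to 20 rows; each row shifts and turns the commanded pose from where the row before left it, along the tool's axes as they then stand; what a row does not reach is not made up. A row lasts 1/10 s, in which the tool goes at most 50 mm and 8.59 degrees, less where a joint would pass 70% of its speed; a pose out of reach is approached as far as the arm can. A call is refused whole if a number of a shift passes 50 or a number of a turn 0.15, either way. A call with a gripper value outside its range is refused whole. "grip" is the opening, from 0 (shut) to 1 (fully open), set as the call begins (left out, the last holds). The fingers move at their own pace and stop on an object; the grip force is fixed at half the most. Time passes only in rows, so rows that do not move let the fingers close. It gives the time, the measured TCP pose, the force and the opening at its end, in the units of the state.
- ctrl.get_obs(): the state, without advancing time (a new reading comes with each control period).
- ctrl.camera(name): name is "scene" or "top" or "wrist"; returns a dict with "color" (400x640x3 uint8, red, green, blue), "camera_matrix" (3x3 intrinsics, pixels), "eye" and "attitude" of the camera in the world; the wrist camera has in their place "T_tool_cam" (4x4, takes a point from camera to tool coordinates, whose origin is the TCP and whose axes are the flange's). Camera axes: x right, y up, looking along -z (the intrinsics and any distortion apply to the point x, -y, -z); pixel columns grow to the right and rows downward; lengths in m; the calibration is good to about 2 mm. The wrist camera is an equidistant fisheye: a pixel r from the principal point sees the ray r / f radians off the axis. A picture is of the moment at which its call begins: read the wrist's pose just before it. There is no depth.
- ctrl.hand_in(): hands the job in, once; it reports no verdict.
The state is a dict: "time_s": time; "q": joint angles; "dq": joint speeds; "joint_efforts": joint torques, N m; "eef_pos": TCP position; "eef_rot": TCP orientation; "wrist_force": force on the tool from outside, world axes, zero at the start; "torque": the same for the moment, N m; "opening": opening from 0.0 (shut) to 1.0 (fully open).
Only numpy, scipy, OpenCV 4.12 (cv2) and the standard library are available. Lean on these libraries where they do the work, as an engineer would, in place of code of your own. Each camera call takes 0.05 s, during which the arm holds its last target. There are 200 camera calls.

## Working session

There is one attempt and no reset: what is moved stays moved. The work goes in short steps, Python scripts to look and compute and a tool call to move; the robot and the scene stay as the last step left them, time stands still between calls to the robot, and variables do not carry over. Pictures are saved under pics/ and viewed, about 8 in all and at most 12, crops included, and the job is handed in when it is done.

Besides the shell and the picture viewer there is one more tool, called after "Request:" as a command line: name --argument value ..., lists and objects as JSON in quotes. arm_command: Moves the arm, as the interface text tells. Its arguments: {"type":"object","properties":{"plan":{"type":"array","items":{"type":"number"}},"grip":{"type":"number"}},"required":["plan"]}

```bash
mkdir -p pics; cat > h.py <<'E'
import numpy as np, cv2
from bench import ctrl
from scipy.spatial.transform import Rotation as R
def rot(a):
    a=np.array(a,float)
    return a if a.shape==(3,3) else R.from_quat(np.r_[a[1:],a[0]]).as_matrix()
def snap(n,f):
    c=ctrl.camera(n); cv2.imwrite('pics/'+f,c['color'][:,:,::-1]); return c
def ray(c,u,v,z):
    K=np.array(c['camera_matrix']); d=np.array([(u-K[0,2])/K[0,0],-(v-K[1,2])/K[1,1],-1])
    d=rot(c['attitude'])@d; e=np.array(c['eye']); return e+d*(z-e[2])/d[2]
def proj(c,p):
    K=np.array(c['camera_matrix']); q=rot(c['attitude']).T@(np.array(p)-c['eye'])
    return K[0,0]*q[0]/-q[2]+K[0,2], K[1,1]*-q[1]/-q[2]+K[1,2]
E
python3 - <<'E'
from h import *
for n in('scene','top'):
    c=snap(n,n+'.png'); print({k:v for k,v in c.items() if k!='color'})
print(ctrl.get_obs())
E
```

```text
{'camera_matrix': array([[371.06317649,   0.        , 320.79415542],
       [  0.        , 371.06317649, 200.82133198],
       [  0.        ,   0.        ,   1.        ]]), 'eye': array([ 0.97069863, -0.56260307,  0.63065222]), 'attitude': array([0.85848277, 0.43454669, 0.13124433, 0.23864498])}
{'camera_matrix': array([[405.4746016 ,   0.        , 324.79926313],
       [  0.        , 405.4746016 , 202.94818248],
       [  0.        ,   0.        ,   1.        ]]), 'eye': array([0.52517927, 0.01224761, 0.95503475]), 'attitude': array([ 0.70925805,  0.02688354, -0.0247381 , -0.70400165])}
{'time_s': 0.1, 'q': array([-1.52433319e+00,  1.81461031e-01,  1.60787318e+00, -4.02062173e-05,
        1.35377104e+00, -2.06310639e-01]), 'dq': array([ 0.00220642, -0.00341791, -0.00253431,  0.00090876, -0.00066501,
       -0.0006488 ]), 'joint_efforts': array([ 8.12659673e-04, -4.45874012e+01, -3.52238846e+01, -1.74352208e-04,
        4.12635418e-03, -2.77490960e-05]), 'eef_pos': array([ 0.14377832, -0.55624676,  0.23049427]), 'eef_rot': array([-7.55451954e-04,  9.92022972e-01,  1.26054953e-01,  4.08163309e-05]), 'wrist_force': array([-0.35589501,  0.36528369,  0.4504287 ]), 'torque': array([ 0.00902333, -0.03292447,  0.01783468]), 'opening': 0.9987892994535811}
```

View pics/top.png

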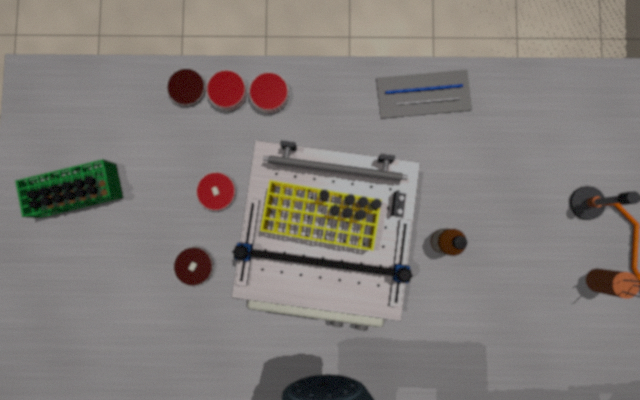

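View pics/scene.png

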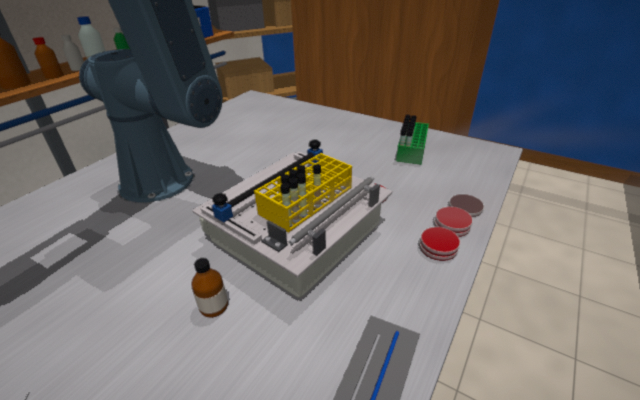

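Top view: image up is world +x, left is +y. The shaker is at about (325,230), rack at (320,217), end stop at (398,203), clamp bar from (243,252) to (402,273), and back bar from (267,160) to (402,178). I'll enlarge it.

```bash
python3 - <<'E'
import cv2
a=cv2.imread('pics/top.png')[135:330,225:430]
cv2.imwrite('pics/topc.png',cv2.resize(a,None,fx=3.9,fy=3.05*1,interpolation=cv2.INTER_CUBIC) if 0 else cv2.resize(a,None,fx=3,fy=3,interpolation=cv2.INTER_CUBIC))
E
```

```text
(no output)
```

View pics/topc.png

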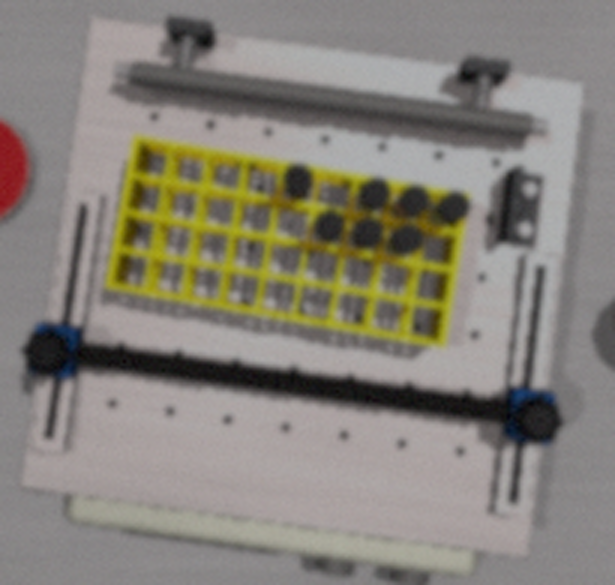

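```bash
cat > fit.py <<'E'
from h import *
def loc(c,P,z): return np.array([ray(c,225+x/3,135+y/3,z)[:2] for x,y in P])
def fr(S,X): # world->shaker
    c,s=np.cos(S[2]),np.sin(S[2]); return (np.atleast_2d(X)-S[:2])@np.array([[c,-s],[s,c]])
E
python3 - <<'E'
from fit import *
c=ctrl.camera('top')
p=loc(c,[(90,18),(583,84),(527,553),(22,485)],.115); print(p)
# sides
f=p[0]-p[1]; b=p[3]-p[2]; th=np.arctan2(-(f+b)[0],(f+b)[1]); l=p[0]-p[3]; r=p[1]-p[2]; th2=np.arctan2((l+r)[1],(l+r)[0])
print('len',*[np.linalg.norm(x) for x in(f,b,l,r)],'th',th,th2)
bb=loc(c,[(118,75),(545,126)],.151); d=bb[0]-bb[1]; print('bb th',np.arctan2(-d[0],d[1]),np.linalg.norm(d))
kn=loc(c,[(50,348),(538,415)],.187); d=kn[0]-kn[1]; t3=np.arctan2(-d[0],d[1]);print('knob th',t3,np.linalg.norm(d))
S=np.r_[p.mean(0),np.mean([th,th2,t3])]; print('S',S)
print('bb',fr(S,bb),'\nkn',fr(S,kn),'\nbar',fr(S,loc(c,[(80,352),(510,408)],.151)))
rk=loc(c,[(136,137),(474,190),(442,346),(110,290)],.18); d=rk[3]-rk[2]; print('rack',fr(S,rk),'len',np.linalg.norm(d),np.arctan2(-d[0],d[1])-S[2])
print('stop top',fr(S,loc(c,[(513,170),(500,240)],.157)))
E
```

```text
[[ 0.71608713  0.16271299]
 [ 0.67182128 -0.18200466]
 [ 0.35045298 -0.14103347]
 [ 0.39316414  0.20257821]]
len 0.347548160714458 0.34625601526040506 0.3253743894838298 0.32396947395941844 th -0.12569343701593522 -0.12481343128424101
bb th -0.11285717606697311 0.28673489331863183
knob th -0.12763059290001252 0.3085138101869182
S [ 0.53288138  0.01056327 -0.12604582]
bb [[ 0.11958799  0.1423697 ]
 [ 0.12336952 -0.14434026]] 
kn [[-0.06323497  0.15342714]
 [-0.06372389 -0.15508628]] 
bar [[-0.06578571  0.14064716]
 [-0.06428314 -0.14369909]]
rack [[ 0.0767398   0.12001932]
 [ 0.07169349 -0.09904482]
 [-0.02938452 -0.09114371]
 [-0.02239215  0.12241492]] len 0.21367306245883094 -0.032730455112853635
stop top [[ 0.09059235 -0.12583712]
 [ 0.0436496  -0.12294777]]
```

Request:
arm_command --plan '[0,0,0,0.126,0,0,0,0.126,0,0,0,0.127,17,-39,0,0,17,-39,0,0,17,-39,0,0,17,-39,0,0,17,-39,0,0,17,-39,0,0,17,-39,0,0,17,-39,0,0,17,-39,0,0,17,-39,0,0,17,-39,0,0,17,-39,0,0,17,-39,0,0,17,-39,0,0,17,-39,0,0,17,-39,0,0,0,0,0,0]' --grip 0

```text
time_s: 2.15
eef_pos: [0.4935, 0.0321, 0.2311]
eef_rot: [-0.001, 0.998, -0.061, 0.0]
wrist_force: [0.8, 0.0, 0.1]
opening: 0.003
```

```bash
cat >> fit.py <<'E'
S=np.array([.5329,.0106,-.126])
def st():
    o=ctrl.get_obs(); Rm=rot(o['eef_rot']); c,s=np.cos(S[2]),np.sin(S[2]); f=o['wrist_force']
    print('t %.2f shaker xy mm'%o['time_s'],(fr(S,o['eef_pos'][:2])[0]*1000).round(1),'z %.1f'%(o['eef_pos'][2]*1e3),'toolx ang',np.arctan2(Rm[1,0],Rm[0,0]).round(4),'tilt',Rm[:2,2].round(4),'F sh',np.round([f[0]*c+f[1]*s,-f[0]*s+f[1]*c,f[2]],2),'op',o['opening'])
    return o
def wsh(c,o,X): # shaker pts (m, z world) -> wrist pixel
    X=np.atleast_2d(X); cc,s=np.cos(S[2]),np.sin(S[2])
    W=np.c_[S[0]+cc*X[:,0]-s*X[:,1],S[1]+s*X[:,0]+cc*X[:,1],X[:,2]]
    t=(W-o['eef_pos'])@rot(o['eef_rot']); T=np.array(c['T_tool_cam']); q=(t-T[:3,3])@T[:3,:3]
    K=np.array(c['camera_matrix']); p=np.c_[q[:,0],-q[:,1],-q[:,2]]; rr=np.hypot(p[:,0],p[:,1]); a=np.arctan2(rr,p[:,2])
    return np.c_[K[0,2]+K[0,0]*a*p[:,0]/rr,K[1,2]+K[0,0]*a*p[:,1]/rr]
def wray(c,o,u,v,z): # wrist pixel -> shaker xy at height z
    K=np.array(c['camera_matrix']); d=np.array([u-K[0,2],v-K[1,2]])/K[0,0]; a=np.hypot(*d)
    q=np.array([d[0]/a*np.sin(a),-d[1]/a*np.sin(a),-np.cos(a)]); T=np.array(c['T_tool_cam']); Rm=rot(o['eef_rot'])
    e=o['eef_pos']+Rm@T[:3,3]; w=Rm@T[:3,:3]@q; return fr(S,(e+w*(z-e[2])/w[2])[:2])[0]
E
python3 - <<'E'
from fit import *
o=st(); c=snap('wrist','w1.png'); print(c['T_tool_cam'],c['camera_matrix'])
E
```

```text
t 2.15 shaker xy mm [-41.8  16.3] z 231.1 toolx ang -0.1212 tilt [0.0004 0.0015] F sh [0.82 0.11 0.1 ] op 0.0025300204420960356
[[-2.79013643e-04  9.65046745e-01  2.62077664e-01  6.59058721e-02]
 [ 9.99999960e-01  2.56921274e-04  1.18562538e-04  1.03789083e-03]
 [ 4.70850640e-05  2.62077687e-01 -9.65046778e-01 -1.42097204e-01]
 [ 0.00000000e+00  0.00000000e+00  0.00000000e+00  1.00000000e+00]] [[309.70691629   0.         319.82081503]
 [  0.         309.70691629 201.66895988]
 [  0.           0.           1.        ]]
```

View pics/w1.png

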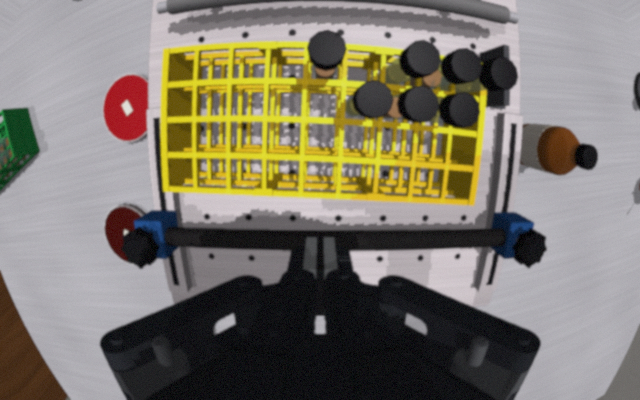

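Wrist view: rack near top edge runs (165,193)–(474,204). The clamp bar runs (170,237)–(500,238), with its far edge at about row 229. The shut fingers are at about (320,245).

```bash
python3 - <<'E'
from fit import *
o=ctrl.get_obs(); c=ctrl.camera('wrist')
for n,u,v,z in [('near L',165,193,.18),('near R',474,204,.18),('near mid',320,199,.18),('farL',165,47,.18),('bar axis L',180,237,.151),('bar R',490,238,.151),('bar far edge mid',300,230,.151),('endL mid',164,110,.18),('back bar L',170,5,.151),('backbar R',500,12,.151),('knobL',140,246,.187),('knobR',530,247,.187)]:
    print(n,(wray(c,o,u,v,z)*1e3).round(1))
E
```

```text
near L [-23.2 121.8]
near R [-30.3 -95.4]
near mid [-27.3  13.3]
farL [ 77.9 117.5]
bar axis L [-67.8 129.2]
bar R [ -68.9 -133.5]
bar far edge mid [-59.5  28.5]
endL mid [ 34.1 118. ]
back bar L [121.7 131. ]
backbar R [ 122.8 -131.8]
knobL [-61.8 146.7]
knobR [ -63.3 -151.3]
```

Request:
arm_command --plan '[-1,3,15,0.005,-1,0,20,0,0,0,20,0,0,0,8,0,0,0,8,0,0,0,0,0]'

```text
time_s: 2.85
eef_pos: [0.4893, 0.0249, 0.1597]
eef_rot: [-0.0, 0.998, -0.066, -0.001]
wrist_force: [0.5, 0.5, 0.4]
opening: 0.002
```

```bash
python3 - <<'E'
from fit import *
st()
E
```

```text
t 2.85 shaker xy mm [-45.    8.7] z 159.7 toolx ang -0.1321 tilt [-0.0012  0.0002] F sh [0.44 0.52 0.39] op 0.0019950173044809365
```

Request:
arm_command --plan '[0,-2,7,-0.003,0,-2,7,-0.003,0,0,6,0,5,0,0,0,5,0,0,0,5,0,0,0,5,0,0,0,5,0,0,0,5,0,0,0,5,0,0,0,4,0,0,0,0,0,0,0]'

```text
time_s: 4.05
eef_pos: [0.5297, 0.0243, 0.1404]
eef_rot: [0.0, 0.998, -0.063, 0.0]
wrist_force: [0.4, -0.2, -0.9]
opening: 0.002
```

```bash
python3 - <<'E'
from fit import *
o=st(); c=ctrl.camera('wrist'); im=cv2.resize(c['color'][0:240,120:560,::-1],None,fx=1.8,fy=1.8); cv2.imwrite('pics/w2.png',im)
E
```

```text
t 4.05 shaker xy mm [-4.8 13.2] z 140.4 toolx ang -0.1253 tilt [ 0.0006 -0.0001] F sh [ 0.46 -0.18 -0.9 ] op 0.00195967689146072
```

View pics/w2.png

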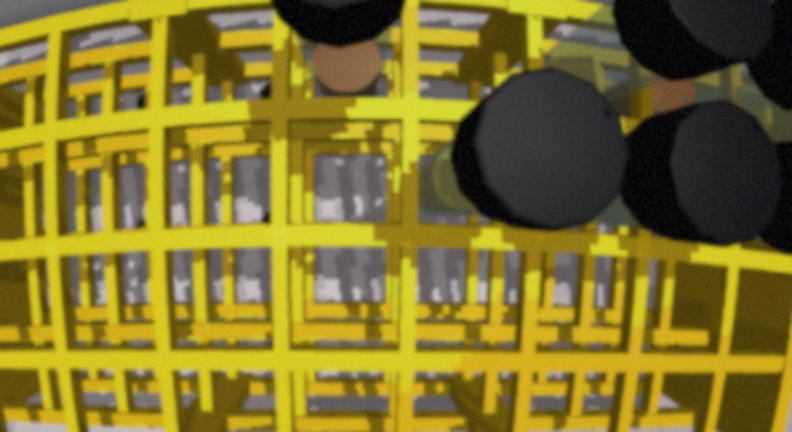

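Too close to show much: the rack is straight in view and the tubes are upright. I'll push on in small steps, watching the force.

Request:
arm_command --plan '[4,0,0,0,4,0,0,0,2,0,0,0,0,0,0,0,0,0,0,0]'

```text
time_s: 4.6
eef_pos: [0.5389, 0.0232, 0.1402]
eef_rot: [-0.0, 0.998, -0.063, -0.0]
wrist_force: [-0.8, -0.1, 0.0]
opening: -0.001
```

Request:
arm_command --plan '[1,0,0,0,1,0,0,0,0,0,0,0,0,0,0,0]'

```text
time_s: 5.0
eef_pos: [0.5403, 0.023, 0.1401]
eef_rot: [-0.0, 0.998, -0.063, -0.001]
wrist_force: [-6.2, 0.8, 1.5]
opening: 0.002
```

```bash
python3 - <<'E'
from fit import *
o=st(); c=snap('top','t2.png'); a=cv2.imread('pics/t2.png')[135:330,225:430]
cv2.imwrite('pics/t2c.png',cv2.resize(a,None,fx=3,fy=3,interpolation=cv2.INTER_CUBIC))
E
```

```text
t 5.00 shaker xy mm [ 5.7 13.2] z 140.1 toolx ang -0.1252 tilt [-0.0016  0.0001] F sh [-6.23  0.07  1.46] op 0.001981368471594217
```

View pics/t2c.png

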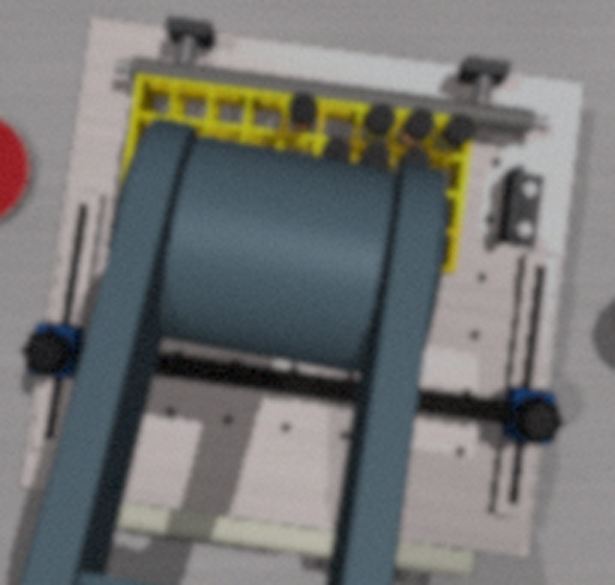

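Top view: the rack's far side is flat on the grey bar, and the clamp bar is unmoved at (50,348)–(538,415). The rack's right end is at about (455,270), the stop face at about 505. I'll back off, lift, and go round to the rack's +y end.

Request:
arm_command --plan '[-3,0,0,0,-3,0,-5,0,0,0,-30,0,0,0,-30,0,0,0,-25,0,0,-34,0,0,0,-34,0,0,0,-34,0,0,0,-33,0,0,33,0,0,0,33,0,0,0,0,0,0,0]'

```text
time_s: 6.25
eef_pos: [0.6206, 0.1489, 0.2305]
eef_rot: [0.0, 0.998, -0.063, 0.002]
wrist_force: [-0.6, -0.4, -0.2]
opening: -0.003
```

```bash
python3 - <<'E'
from fit import *
o=st(); c=snap('wrist','w3.png')
E
```

```text
t 6.25 shaker xy mm [ 69.6 148.2] z 230.5 toolx ang -0.1258 tilt [ 0.0031 -0.0002] F sh [-0.59 -0.43 -0.16] op -0.00298012525270686
```

View pics/w3.png

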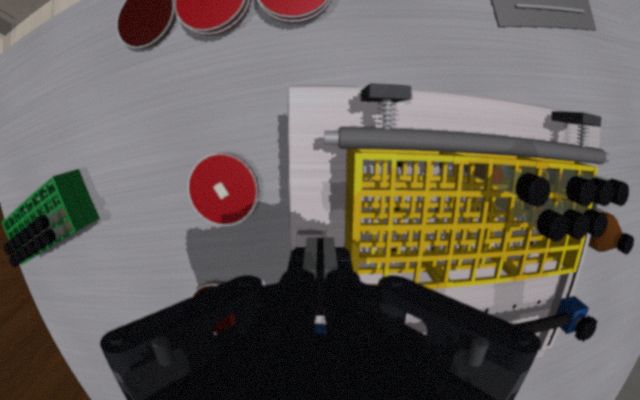

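Wrist view: the rack's +y end edge runs (352,150)–(355,275), its far side flush with the back bar. The fingertips at (320,245) are clear of it.

```bash
python3 - <<'E'
from fit import *
o=ctrl.get_obs(); c=ctrl.camera('wrist')
for u,v in [(352,150),(355,275),(354,200),(455,150),(445,287)]: print((wray(c,o,u,v,.18)*1e3).round(1))
E
```

```text
[114.9 127.2]
[ 27.9 122.4]
[ 82.6 125.2]
[117.   57.6]
[14.1 51.8]
```

Request:
arm_command --plan '[-4,0,20,0,0,0,30,0,0,0,30,0,0,0,10,0,0,5,0,0,0,5,0,0,0,5,0,0,0,5,0,0,0,5,0,0,0,5,0,0,0,2,0,0,0,0,0,0]'

```text
time_s: 7.55
eef_pos: [0.6102, 0.1176, 0.1417]
eef_rot: [-0.0, 0.998, -0.063, 0.001]
wrist_force: [-0.4, 1.9, 6.3]
opening: 0.005
```

Request:
arm_command --plan '[0,1,0,0,0,1,0,0,0,0,0,0]'

```text
time_s: 7.85
eef_pos: [0.61, 0.116, 0.1417]
eef_rot: [-0.0, 0.998, -0.063, 0.001]
wrist_force: [-0.1, 3.3, 6.0]
opening: 0.004
```

Request:
arm_command --plan '[0,1,0,0,0,1,0,0,0,0,0,0]'

```text
time_s: 8.15
eef_pos: [0.6097, 0.1141, 0.1417]
eef_rot: [-0.0, 0.998, -0.063, 0.001]
wrist_force: [-1.0, 2.5, 5.6]
opening: -0.0
```

```bash
python3 - <<'E'
from fit import *
st()
E
```

```text
t 8.15 shaker xy mm [ 63.2 112.3] z 141.7 toolx ang -0.1253 tilt [0.0024 0.0004] F sh [-1.3   2.32  5.62] op -0.0003154414812707273
```

An upward force of 6 N is unexpected, so I'll lift a little and look.

Request:
arm_command --plan '[0,0,-3,0,0,0,0,0]'

```text
time_s: 8.35
eef_pos: [0.609, 0.1136, 0.1436]
eef_rot: [0.0, 0.998, -0.063, 0.0]
wrist_force: [-0.1, -0.4, 0.5]
opening: -0.001
```

```bash
python3 - <<'E'
from fit import *
o=st(); a=snap('scene','s2.png')['color'][120:300,180:420,::-1]; b=snap('top','t3.png')['color'][135:330,225:430,::-1]
c=ctrl.camera('wrist')['color'][:,:,::-1]
a=cv2.resize(a,(400,300),interpolation=3); b=cv2.resize(b,(400,300*195//150-90),interpolation=3)[:300]
b=cv2.resize(c if 0 else b,(400,300)); c=cv2.resize(c[60:360,160:560],(400,300))
cv2.imwrite('pics/m1.png',np.vstack([np.hstack([a,b]),np.hstack([c,c*0])]))
E
```

```text
t 8.35 shaker xy mm [ 62.5 111.8] z 143.6 toolx ang -0.1255 tilt [ 0.0003 -0.0005] F sh [-0.01 -0.4   0.48] op -0.0011637816898212045
```

View pics/m1.png

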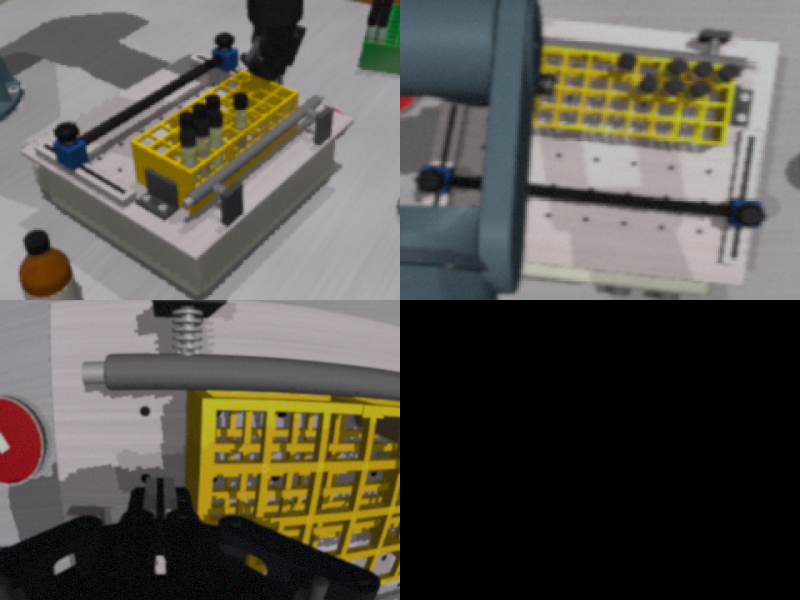

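The rack is nearly at the stop and still flush with the back bar. The upward force probably came from the shut gripper's knuckles touching the rack's top edge, so I'll raise 14 mm and go on.

Request:
arm_command --plan '[0,0,-7,0,0,0,-7,0,0,1,0,0,0,1,0,0,0,0,0,0]'

```text
time_s: 9.0
eef_pos: [0.6087, 0.1122, 0.1574]
eef_rot: [-0.0, 0.998, -0.063, 0.0]
wrist_force: [-0.1, 0.8, 0.6]
opening: -0.0
```

Request:
arm_command --plan '[0,1,0,0,0,1,0,0,0,0,0,0]'

```text
time_s: 9.3
eef_pos: [0.6083, 0.1101, 0.1571]
eef_rot: [0.0, 0.998, -0.063, -0.0]
wrist_force: [0.0, 0.6, -0.9]
opening: 0.002
```

Request:
arm_command --plan '[0,1,0,0,0,0,0,0]'

```text
time_s: 9.5
eef_pos: [0.6082, 0.1094, 0.1572]
eef_rot: [-0.0, 0.998, -0.063, -0.0]
wrist_force: [0.6, 2.5, -0.4]
opening: 0.003
```

Request:
arm_command --plan '[0,1,0,0,0,0,0,0]'

```text
time_s: 9.7
eef_pos: [0.6082, 0.1093, 0.1573]
eef_rot: [-0.001, 0.998, -0.062, 0.0]
wrist_force: [1.2, 5.4, -0.3]
opening: -0.001
```

Request:
arm_command --plan '[0,1,0,0,0,0,0,0]'

```text
time_s: 9.9
eef_pos: [0.6082, 0.1092, 0.1574]
eef_rot: [-0.002, 0.998, -0.062, 0.0]
wrist_force: [1.0, 8.4, 0.2]
opening: -0.002
```

Request:
arm_command --plan '[0,1,0,0,0,0,0,0]'

```text
time_s: 10.1
eef_pos: [0.6082, 0.1092, 0.1576]
eef_rot: [-0.002, 0.998, -0.062, 0.001]
wrist_force: [2.2, 12.4, 0.1]
opening: -0.003
```

Solid contact with the end stop: y no longer changes and the force climbs. Backing off, lifting, and going to the near side to check squareness.

Request:
arm_command --plan '[0,-6,0,0,0,-6,0,0,0,0,-30,0,0,0,-30,0,0,0,-17,0,-33,0,0,0,-33,0,0,0,-33,0,0,0,0,33,0,0,0,33,0,0,0,33,0,0,0,33,0,0,0,0,0,0,0,0,0,0]'

```text
time_s: 11.5
eef_pos: [0.4947, -0.0011, 0.2344]
eef_rot: [0.0, 0.998, -0.064, 0.0]
wrist_force: [-0.5, 0.6, -0.2]
opening: 0.001
```

```bash
python3 - <<'E'
from fit import *
o=st(); c=snap('wrist','w4.png')
E
```

```text
t 11.50 shaker xy mm [-36.4 -16.5] z 234.4 toolx ang -0.1274 tilt [-0.     -0.0001] F sh [-0.57  0.5  -0.21] op 0.001187779947284681
```

View pics/w4.png

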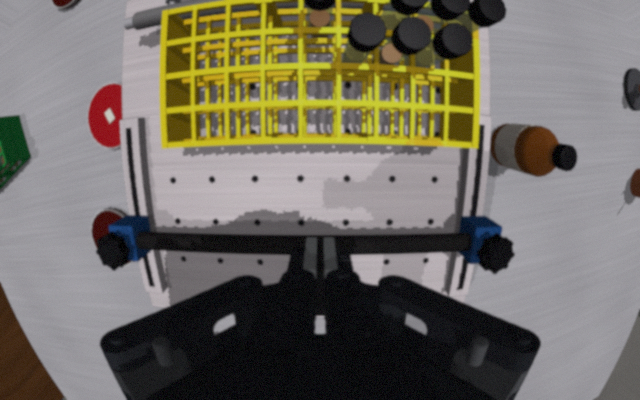

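```bash
python3 - <<'E'
from fit import *
o=ctrl.get_obs(); c=ctrl.camera('wrist')
for n,u,v,z in [('near L',163,147,.18),('near R',476,147,.18),('near mid',320,146,.18),('bar L',150,241,.151),('bar R',460,242,.151),('bar far edge',280,234,.151)]: print(n,(wray(c,o,u,v,z)*1e3).round(1))
E
```

```text
near L [15.3 91.7]
near R [  15.2 -124.7]
near mid [ 12.6 -16.8]
bar L [-67.6 132.7]
bar R [ -67.3 -135.6]
bar far edge [-58.1  14.5]
```

The rack is square: near edge at x=15.3/15.2 mm at its two ends, ends at y≈92 and −125 (stop at −124). The clamp bar axis is at −67.5. Now going behind the clamp bar.

Request:
arm_command --plan '[-21,0,0,0,-21,0,0,0,-22,0,0,0,0,0,0,0,0,0,23,0,0,0,23,0,0,0,23,0,0,0,23,0,0,0,0,0]'

```text
time_s: 12.5
eef_pos: [0.4295, 0.0086, 0.1396]
eef_rot: [-0.001, 0.998, -0.062, -0.003]
wrist_force: [-0.7, 0.9, 0.7]
opening: -0.0
```

```bash
python3 - <<'E'
from fit import *
st()
E
```

```text
t 12.50 shaker xy mm [-102.3  -14.9] z 139.6 toolx ang -0.1241 tilt [-0.0055  0.0015] F sh [-0.78  0.78  0.66] op -0.00014961877020496197
```

Request:
arm_command --plan '[5,0,0,0,5,0,0,0,5,0,0,0,5,0,0,0,5,0,0,0,5,0,0,0,5,0,0,0,5,0,0,0,5,0,0,0,5,0,0,0,5,0,0,0,5,0,0,0,5,0,0,0,5,0,0,0,5,0,0,0,5,0,0,0,3,0,0,0,0,0,0,0]'

```text
time_s: 14.3
eef_pos: [0.5141, -0.0029, 0.1423]
eef_rot: [-0.0, 0.998, -0.063, 0.0]
wrist_force: [0.5, 0.0, -0.6]
opening: -0.001
```

Request:
arm_command --plan '[1,0,0,0,1,0,0,0,0,0,0,0]'

```text
time_s: 14.6
eef_pos: [0.5155, -0.003, 0.1423]
eef_rot: [-0.0, 0.998, -0.063, -0.0]
wrist_force: [-0.1, -0.1, -0.6]
opening: 0.002
```

Request:
arm_command --plan '[1,0,0,0,1,0,0,0,0,0,0,0]'

```text
time_s: 14.9
eef_pos: [0.5176, -0.0033, 0.1423]
eef_rot: [-0.0, 0.998, -0.063, 0.0]
wrist_force: [-0.9, 0.3, -0.2]
opening: -0.0
```

Request:
arm_command --plan '[1,0,0,0,1,0,0,0,0,0,0,0,0,0,0,0]'

```text
time_s: 15.3
eef_pos: [0.5194, -0.0035, 0.1422]
eef_rot: [-0.0, 0.998, -0.063, -0.0]
wrist_force: [-2.6, 1.5, 0.4]
opening: -0.0
```

Request:
arm_command --plan '[1,0,0,0,1,0,0,0,0,0,0,0,0,0,0,0]'

```text
time_s: 15.7
eef_pos: [0.5211, -0.0037, 0.1422]
eef_rot: [-0.0, 0.998, -0.063, -0.001]
wrist_force: [-4.5, 1.7, 2.5]
opening: -0.003
```

Request:
arm_command --plan '[1,0,0,0,1,0,0,0,0,0,0,0,0,0,0,0]'

```text
time_s: 16.1
eef_pos: [0.5226, -0.0039, 0.1422]
eef_rot: [-0.0, 0.998, -0.062, -0.001]
wrist_force: [-7.4, 1.0, 3.7]
opening: -0.001
```

Request:
arm_command --plan '[1,0,0,0,1,0,0,0,0,0,0,0,0,0,0,0]'

```text
time_s: 16.5
eef_pos: [0.5241, -0.0041, 0.1422]
eef_rot: [-0.0, 0.998, -0.062, -0.002]
wrist_force: [-8.3, 1.6, 6.6]
opening: 0.003
```

Request:
arm_command --plan '[1,0,-1,0,1,0,-1,0,0,0,0,0,0,0,0,0]'

```text
time_s: 16.9
eef_pos: [0.5244, -0.0041, 0.1424]
eef_rot: [-0.0, 0.998, -0.062, -0.004]
wrist_force: [-9.0, 1.3, -1.5]
opening: -0.0
```

Request:
arm_command --plan '[1,0,0,0,0,0,0,0,0,0,0,0]'

```text
time_s: 17.2
eef_pos: [0.5252, -0.0042, 0.1424]
eef_rot: [-0.0, 0.998, -0.062, -0.004]
wrist_force: [-10.5, 0.8, -0.4]
opening: 0.003
```

```bash
python3 - <<'E'
from fit import *
F=[]
for i in range(8):
    c=ctrl.camera('top'); F.append(ctrl.get_obs()['wrist_force'])
print(np.mean(F,0)); st()
cv2.imwrite('pics/t4.png',c['color'][:,:,::-1])
a=cv2.imread('pics/top.png')[130:215,255:425];b=cv2.imread('pics/t4.png')[130:215,255:425]
cv2.imwrite('pics/t4c.png',cv2.resize(np.vstack([a,b]),None,fx=3.5,fy=3.5,interpolation=cv2.INTER_CUBIC))
# back-bar shift between pictures, by phase correlation of exposed patches at the bar's right/left parts
g=lambda f:cv2.cvtColor(cv2.imread('pics/'+f),cv2.COLOR_BGR2GRAY).astype(np.float32)
A,B=g('top.png'),g('t4.png')
for u0,v0,w,h in [(385,166,20,22),(266,150,14,20)]:
    print(cv2.phaseCorrelate(A[v0:v0+h,u0:u0+w].copy(),B[v0:v0+h,u0:u0+w].copy()))
E
```

```text
[-10.2050473    0.71324667  -0.38617133]
t 17.60 shaker xy mm [ -5.7 -15.7] z 142.4 toolx ang -0.125 tilt [-0.0076  0.001 ] F sh [-9.57 -0.2  -0.38] op -0.003013274919953224
((0.10516190230327815, 1.4936936074834275), 0.3990215723713239)
((1.1421076338822136, -2.689194682831337), 1.0040647147099178)
```

View pics/t4c.png

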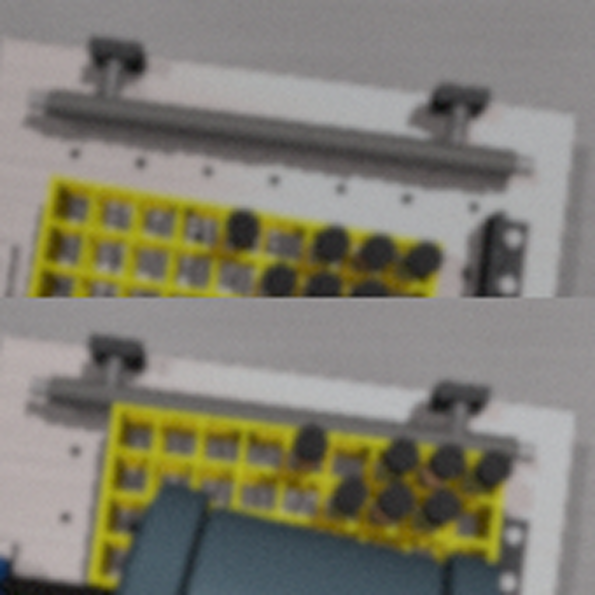

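The back bar has moved in (left end, enlarged crop (50,103)→(50,93), about 2.7 px ≈ 5 mm). It needs about 1.5 mm more.

Request:
arm_command --plan '[1,0,0,0,1,0,0,0,0,0,0,0,0,0,0,0]'

```text
time_s: 18.0
eef_pos: [0.5267, -0.0044, 0.1423]
eef_rot: [-0.0, 0.998, -0.062, -0.004]
wrist_force: [-12.3, 1.1, 1.6]
opening: -0.001
```

```bash
cat > meas.py <<'E'
from fit import *
ims=[];F=[]
for i in range(8): c=ctrl.camera('top'); ims.append(c['color'].mean(2)); F.append(ctrl.get_obs()['wrist_force'])
B=np.mean(ims,0); A=cv2.imread('pics/top.png').astype(float).mean(2)
print('F',np.mean(F,0).round(2)); st()
# shift of bar profile along shaker x in columns 268..285 left of the rack (bar dark vs platform)
def cen(I,u,off=0):
    v=np.arange(146,176); p=I[146:176,u]; base=np.percentile(p,75); i=None
    return v,p
from scipy.ndimage import shift
for u0 in (266,270,274,278):
    P=A[140:172,u0:u0+4].mean(1); Q=B[140:172,u0:u0+4].mean(1); w=slice(6,26)
    s=np.arange(-7,2,.05); e=[np.mean((shift(P,x,order=3,mode='nearest')-Q)[w]**2) for x in s]; k=int(np.argmin(e)); print(u0,s[k].round(2),'px',round(-s[k]*1.985,1),'mm err',e[k])
# camera-predicted bar axis row at u for press d
for d in (0,.005,.0067,.008):
    X=np.array([.123+d,.120]); cc,ss=np.cos(S[2]),np.sin(S[2]); print(d,np.round(proj(c,[S[0]+cc*X[0]-ss*X[1],S[1]+ss*X[0]+cc*X[1],.151]),2))
E
python3 meas.py
```

```text
F [-12.19   1.11   1.04]
t 18.40 shaker xy mm [ -4.3 -15.7] z 142.3 toolx ang -0.1249 tilt [-0.0089  0.0011] F sh [-13.29  -0.84   1.81] op -0.0008959956244166102
266 -3.8 px 7.5 mm err 245.49613990042553
270 -3.85 px 7.6 mm err 87.89136066095686
274 -3.7 px 7.3 mm err 95.18697652858893
278 -4.4 px 8.7 mm err 209.70984826045523
0 [275.6  159.79]
0.005 [275.95 157.34]
0.0067 [276.07 156.51]
0.008 [276.16 155.88]
```

Request:
arm_command --plan '[0,0,0,0,0,0,0,0,0,0,0,0,0,0,0,0,0,0,0,0]'

```text
time_s: 18.9
eef_pos: [0.5267, -0.0044, 0.1424]
eef_rot: [-0.0, 0.998, -0.062, -0.004]
wrist_force: [-12.8, 1.4, 1.2]
opening: -0.001
```

```bash
python3 - <<'E'
from fit import *
st(); a=snap('scene','s5.png')['color'][130:290,190:400,::-1]; b=snap('top','t5.png')['color'][135:330,225:430,::-1]
a=cv2.resize(a,(440,335),interpolation=3); b=cv2.resize(b,(352,335),interpolation=3)
cv2.imwrite('pics/m5.png',np.hstack([a,b]))
E
```

```text
t 18.90 shaker xy mm [ -4.2 -15.7] z 142.4 toolx ang -0.1248 tilt [-0.0088  0.0011] F sh [-12.86  -0.21   1.16] op -0.0011514376665433554
```

View pics/m5.png

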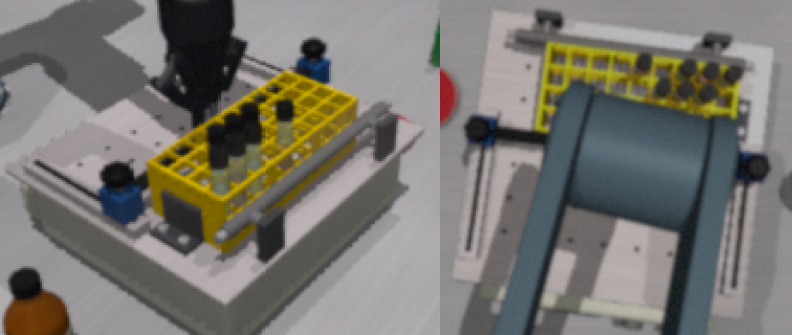

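The rack is upright with its end against the stop (scene crop (180,215)). It is flat along the back bar, the clamp bar is against its near side, and the force is steady.

```bash
python3 - <<'E'
from bench import ctrl
print(ctrl.hand_in())
E
```

```text
the job is handed in; nothing more can be done
None
```

The rack is squared into its corner and the job is handed in, with the arm still pressing the clamp bar against the rack. I slid the rack flat along the back bar, pushed its end against the end stop, then pushed the clamp bar up against its near side.

**Last checks**
- **Squareness:** before clamping, the rack's near edge was at 15.3 and 15.2 mm at its two ends, so it is square. When pushed against the stop it no longer moved while the force climbed to 12 N.
- **Final push:** the wrist force was about 12 to 13 N and steady over the last half second, at 18.9 s.
- **Spring press:** the estimates disagree a little. The force less 2–4 N of friction gives about 5.5–7 mm. The top camera and the distance the tool moved after contact give about 7.5 mm. All are near half of the 14 mm travel and well short of the stops.
- **Rest of the scene:** the last pictures show the rack upright. The bottle and dishes look undisturbed, though I did not measure their positions.

**Unexpected contact:** while pushing the rack towards the stop, I saw about 6 N upward on the gripper. This was probably its knuckles touching the rack's top edge. I raised the tool 14 mm and it did not return during that push.

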